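# Put the round medicine bottles into their fitting holders

## Task

Put the four round medicine bottles away, each standing upright in the round cup holder that fits it: the widest bottle in the widest holder, and so on down to the slimmest in the narrowest. Do them one at a time from the widest down to the slimmest, so that no bottle ends up in a holder too big for it, and leave the square bottle and the steel tumbler standing where they are.

Things in the scene. Friction and masses are not known exactly. Their poses are not given: they have to be found in the camera images.
- bottle_widest: the widest of four round amber medicine bottles with white screw caps, standing loose and upright: cap 56 mm across (the top 20 mm), round body 54 mm across, 82 mm tall in all, about 90 g. Origin at the centre of its underside, z up along the bottle. Hold it across the cap from above.
- bottle_second: the second widest of four round amber medicine bottles with white screw caps, standing loose and upright: cap 46 mm across (the top 20 mm), round body 44 mm across, 96 mm tall in all, about 75 g. Origin at the centre of its underside, z up along the bottle. Hold it across the cap from above.
- bottle_third: the third widest of four round amber medicine bottles with white screw caps, standing loose and upright: cap 36 mm across (the top 20 mm), round body 34 mm across, 74 mm tall in all, about 45 g. Origin at the centre of its underside, z up along the bottle. Hold it across the cap from above.
- bottle_slimmest: the slimmest of four round amber medicine bottles with white screw caps, standing loose and upright: cap 26 mm across (the top 20 mm), round body 24 mm across, 68 mm tall in all, about 30 g. Origin at the centre of its underside, z up along the bottle. Hold it across the cap from above.
- holder_widest: open round grey plastic cup holder, fixed to the top, for bottle_widest: inside 72 mm across, outside 80 mm (with a 3 mm high foot rim 90 mm across), walls 28 mm high, inner floor 4 mm above its underside. Origin at the centre of its underside, z up. The four holders are alike but for their width.
- holder_second: open round grey plastic cup holder, fixed to the top, for bottle_second: inside 62 mm across, outside 70 mm (with a 3 mm high foot rim 80 mm across), walls 28 mm high, inner floor 4 mm above its underside. Origin at the centre of its underside, z up. The four holders are alike but for their width.
- holder_third: open round grey plastic cup holder, fixed to the top, for bottle_third: inside 52 mm across, outside 60 mm (with a 3 mm high foot rim 70 mm across), walls 28 mm high, inner floor 4 mm above its underside. Origin at the centre of its underside, z up. The four holders are alike but for their width.
- holder_slimmest: open round grey plastic cup holder, fixed to the top, for bottle_slimmest: inside 42 mm across, outside 50 mm (with a 3 mm high foot rim 60 mm across), walls 28 mm high, inner floor 4 mm above its underside. Origin at the centre of its underside, z up. The four holders are alike but for their width.
- square_bottle: bystander: amber medicine bottle of square section, 44 x 44 mm, with a white round cap 32 mm across, 82 mm tall; loose. Origin at the centre of its underside. It stays where it is.
- tumbler: bystander: open stainless steel drinking tumbler, 70 mm across the rim, 92 mm tall, loose. Origin at the centre of its underside. It stays where it is.

How it is judged (in metres and radians):
On the way, in this order (a step that is already met when the one before it is completed fails the run):
1. the widest bottle stands released in its own holder (horizontal distance between bottle_widest and holder_widest below 0.012 m and z of bottle_widest in the frame of holder_widest below 0.008 m and angle between bottle_widest's own z axis and vertical below 0.12 rad and linear speed of bottle_widest below 0.03 m/s and contact force between the fingers and bottle_widest below 0.1 N), for 0.2 s.
2. the second widest bottle stands released in its own holder (horizontal distance between bottle_second and holder_second below 0.012 m and z of bottle_second in the frame of holder_second below 0.008 m and angle between bottle_second's own z axis and vertical below 0.12 rad and linear speed of bottle_second below 0.03 m/s and contact force between the fingers and bottle_second below 0.1 N), for 0.2 s.
3. the third widest bottle stands released in its own holder (horizontal distance between bottle_third and holder_third below 0.012 m and z of bottle_third in the frame of holder_third below 0.008 m and angle between bottle_third's own z axis and vertical below 0.12 rad and linear speed of bottle_third below 0.03 m/s and contact force between the fingers and bottle_third below 0.1 N), for 0.2 s.
4. the slimmest bottle stands released in its own holder (horizontal distance between bottle_slimmest and holder_slimmest below 0.012 m and z of bottle_slimmest in the frame of holder_slimmest below 0.008 m and angle between bottle_slimmest's own z axis and vertical below 0.12 rad and linear speed of bottle_slimmest below 0.03 m/s and contact force between the fingers and bottle_slimmest below 0.1 N), for 0.2 s.
At the end, for the whole second after the job is handed in: Each round bottle stands in its own-size holder: within 12 mm of its centre, underside under 8 mm above the holder's underside (so on the floor), upright within 0.12 rad, released, below 0.03 m/s; square bottle and tumbler upright within 0.1 rad and within 25 mm of their start (all of step 1 and all of step 2 and all of step 3 and all of step 4 and angle between each of square_bottle, tumbler's own z axis and vertical below 0.1 rad and distance of each of square_bottle, tumbler from where it was at the start of the episode below 0.025 m); the robot touches nothing.
It fails at once if the square bottle is pushed more than 25 mm or tipped over (distance of square_bottle from where it was at the start of the episode above 0.025 m or angle between square_bottle's own z axis and vertical above 0.5 rad).
It fails at once if the tumbler is pushed more than 25 mm or tipped over (distance of tumbler from where it was at the start of the episode above 0.025 m or angle between tumbler's own z axis and vertical above 0.5 rad).
It also fails if it takes over 96 s, if anything falls off the work surface, if the arm or the gripper's body presses on something with over 40 N, if the wrist force passes 120 N, or if a joint passes its speed limit or range.

## Robot

A 6-joint arm with a two-finger parallel gripper is mounted at the origin on the work surface. World frame = base frame: x ahead of the robot, y to its left, z up, the work surface at z = 0. Lengths are in m, angles in degrees, forces in N, time in s.
With the tool pointing down it reaches from about 0.25 to 0.725 m from the base axis. Payload 9.7 kg.
Tool frame: the origin (TCP) lies between the finger pads; the fingertips stand 22 mm ahead of it and the grasp point (between the pads) lies 3 mm ahead of it; z points along the fingers, y is the line along which they close (so a half turn about z gives the same grasp; the last joint's range is limited). The gripper opens to 85 mm and grips with 20 to 120 N. Pads are 22 mm wide; open, the fingers measure 114 mm over their backs; the gripper's body (76 mm by 85 mm) begins 54 mm behind the grasp point. The pads swing forward as they close: fully open they stand 13 mm farther back than shut.
Start: joints at [67.609, 4.979, 10.078, 95.1, 0, 90], TCP at [0.21, 0.509, 0.253] pointing down, gripper open.
Joint ranges: [-179.16, 179.16], [-48.56, 103.87], [-65.8, 70.77], [-126.05, 130.52], [-82.76, 87.17], [-180, 180]. Speed limits (degrees/s): [127.2, 127.2, 147.25, 180, 180, 180].

## Interface

Orientations are given as [roll, pitch, yaw] about the fixed x, y, z axes, in that order (R = Rz(yaw) Ry(pitch) Rx(roll)).
In Python, from workcell import bot, viewer, finder gives the robot as it stands.
- The arm moves only by the tool move_arm, never from a script. Its arguments are lists of equal length, an entry for each row: "offset": the shift along the tool's x, y, z in cm, a list of three; "twist": the turn, a rotation vector about the tool's x, y, z in rad, a list of three; "grip": the opening, from 0 (shut) to 1 (fully open). In form: {"offset": [[x, y, z], ...], "twist": [[ax, ay, az], ...], "grip": [grip, ...]}. A call has 1 to 5 rows; each row shifts and turns the commanded pose from where the row before left it, along the tool's axes as they then stand; what a row does not reach is not made up. A row lasts 1/10 s, in which the tool goes at most 50 mm and 8.59 degrees, less where a joint would pass 70% of its speed; a pose out of reach is approached as far as the arm can. A call is refused whole if a number of a shift passes 5 or a number of a turn 0.15, either way. A call with a gripper value outside its range is refused whole. The fingers move at their own pace and stop on an object; "force" is the grip in N (left out, the last holds). Time passes only in rows, so rows that do not move let the fingers close. It gives the time, the measured TCP pose, the force, the opening and the grip force at its end, in the units of the state.
- bot.get_obs(): the state, without advancing time (a new reading comes with each control period).
- viewer.camera(name): name is "side" or "top" or "wrist"; returns a dict with "color" (420x560x3 uint8, red, green, blue), "depth" (420x560 float32, m along the optical axis (not along the pixel's ray), 0 where there is no reading), "vfov" (degrees; the focal length in pixels is half the picture's height over the tangent of half this angle, whatever the lens; pixels are square), "cx", "cy" (the principal point, pixels), "position" and "attitude" of the camera in the world; the wrist camera has in their place "tool_from_camera" (4x4, takes a point from camera to tool coordinates, whose origin is the TCP and whose axes are the flange's). Camera axes: x right, y down, z forward; pixel columns grow to the right and rows downward; lengths in m; the calibration is good to about 2 mm. The wrist camera is an equidistant fisheye: a pixel r from the principal point sees the ray r / f radians off the axis. A picture is of the moment at which its call begins: read the wrist's pose just before it.
- bot.job_done(): hands the job in; it is judged then, once.
Trained networks look in a picture, given as the dict that the camera call returned (one of the last four; its "shot" number tells which), for a name from the list of things; names that differ only in an ending like _2 or _b are one class to them, and where a whole thing is asked for, a point or a joint stands for the part that bears it (a point fixed in the world has none). Each returns a list of dicts, best first, with "p" (0 to 1); they miss things now and then, are a little off and sometimes report something else, mostly with a low value. They report only what shows in the picture. A call takes as long as a camera call.
- finder.boxes_of(picture, thing): "position" ([column, row] in pixels, amid what is visible of it).
- finder.pinpoint(picture, thing): "position" ([column, row] in pixels: a listed point, or the origin of a listed thing).
The state is a dict: "time": time; "q": joint angles; "qd": joint speeds; "joint_efforts": joint torques, N m; "ee_pos": TCP position; "tcp_rot": TCP orientation; "wrist_force": force on the tool from outside, world axes, zero at the start; "torque": the same for the moment, N m; "opening": finger opening in m; "grasp_force": force on a finger pad.
Only numpy, scipy, OpenCV 4.12 (cv2) and the standard library are available. Lean on these libraries where they do the work, as an engineer would, in place of code of your own. Each camera call takes 0.05 s, during which the arm holds its last target. There are 200 camera calls.

## Working session

There is one attempt and no reset: what is moved stays moved. The work goes in short steps, Python scripts to look and compute and a tool call to move; the robot and the scene stay as the last step left them, time stands still between calls to the robot, and variables do not carry over. Pictures are saved under pics/ and viewed, at most 14 in all, crops included, and the job is handed in when it is done.

Besides the shell and the picture viewer there is one more tool, called after "Emit:" as name(argument=value, ...) on one line, values as JSON. move_arm: Moves the arm, as the interface text tells. Its arguments: {"type":"object","properties":{"offset":{"type":"array","items":{"type":"array","items":{"type":"number"}}},"twist":{"type":"array","items":{"type":"array","items":{"type":"number"}}},"grip":{"type":"array","items":{"type":"number"}},"force":{"type":"number"}},"required":["offset","twist","grip"]}

```bash
ls; mkdir -p pics
python3 - <<'E'
from workcell import bot,viewer,finder
import cv2,numpy as np
print(bot.get_obs())
for n in("top","side"):
    p=viewer.camera(n); cv2.imwrite(f"pics/{n}0.png",p["color"][:,:,::-1])
    print(n,{k:v for k,v in p.items() if k not in("color","depth")})
    for t in ["bottle_widest","bottle_second","bottle_third","bottle_slimmest","holder_widest","holder_second","holder_third","holder_slimmest","square_bottle","tumbler"]:
        print(t,[(np.round(d["position"]).tolist(),round(d["p"],2)) for d in finder.pinpoint(p,t)[:3]])
E
```

```text
pics
{'time': 0.0, 'q': array([ 6.76082520e+01,  5.01123538e+00,  1.00351214e+01,  9.50983375e+01,
       -8.09696598e-04,  8.99969915e+01]), 'qd': array([ 0.04322794, -0.0194055 , -0.05166371, -0.03064451, -0.00771022,
       -0.01633574]), 'joint_efforts': array([-2.67213136e-04, -5.20381594e+01,  4.64805651e+01,  1.62712787e-02,
        2.34259852e-05,  2.14556428e-05]), 'ee_pos': array([0.20944749, 0.50835576, 0.25258772]), 'tcp_rot': array([-1.79925549e+02,  8.05786647e-04,  1.57611261e+02]), 'wrist_force': array([ 0.08159167,  0.15318838, -0.84126921]), 'torque': array([ 0.02169552, -0.00945752,  0.04402056]), 'grasp_force': 0.0, 'opening': 0.0853545837272864}
top {'vfov': 55.008607600428434, 'cx': 279.095648135814, 'cy': 212.7177589405376, 'position': array([ 0.37740451, -0.01440987,  1.04584096]), 'attitude': array([-170.93003845,    1.99241491,  -90.67934026]), 'shot': 1}
bottle_widest [([218.0, 242.0], 0.98), ([242.0, 165.0], 0.42)]
bottle_second [([314.0, 230.0], 0.85)]
bottle_third [([256.0, 234.0], 0.73), ([172.0, 264.0], 0.64)]
bottle_slimmest [([409.0, 262.0], 0.52)]
h
[... 254 characters left out ...]
e {'vfov': 57.685483546600445, 'cx': 280.72414831262796, 'cy': 203.12700186212646, 'position': array([ 0.35700983, -0.51441349,  0.66311912]), 'attitude': array([-138.27806239,    1.09679865,  -20.37140285]), 'shot': 2}
bottle_widest [([232.0, 174.0], 0.88)]
bottle_second [([275.0, 248.0], 0.77)]
bottle_third [([200.0, 152.0], 0.93)]
bottle_slimmest [([275.0, 380.0], 0.73)]
holder_widest [([370.0, 380.0], 0.84), ([276.0, 249.0], 0.72), ([249.0, 198.0], 0.23)]
holder_second [([227.0, 125.0], 0.68)]
holder_third [([317.0, 169.0], 0.92)]
holder_slimmest [([347.0, 259.0], 0.71), ([368.0, 378.0], 0.6)]
square_bottle [([281.0, 304.0], 0.73), ([350.0, 256.0], 0.16)]
tumbler [([247.0, 201.0], 0.93)]
```

View pics/top0.png

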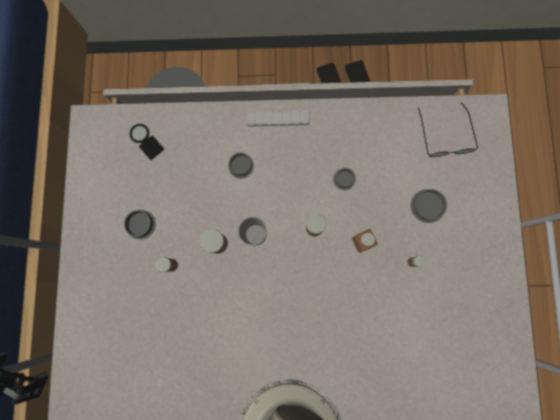

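View pics/side0.png

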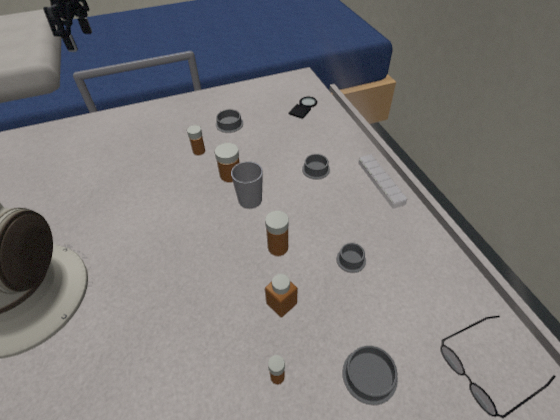

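The top view shows, left to right, bottles at (164,264) third, (212,241) widest, (316,223) second and (417,261) slimmest. The tumbler is at (253,232) and the square bottle at (366,240). Holders are at (139,223) second, (241,164) third, (344,178) slimmest and (429,205) widest. The network hits agree with this. Next I'll measure with depth.

```bash
cat > h.py <<'E'
from workcell import bot,viewer,finder
import cv2,numpy as np
from scipy.spatial.transform import Rotation as R
from scipy.optimize import least_squares
def cloud(p):
    H,W=p["depth"].shape; f=H/2/np.tan(np.radians(p["vfov"])/2)
    v,u=np.mgrid[:H,:W]; d=p["depth"]
    c=np.stack([(u-p["cx"])/f*d,(v-p["cy"])/f*d,d],-1)
    w=c@R.from_euler("xyz",p["attitude"],degrees=True).as_matrix().T+p["position"]
    w[d==0]=np.nan; return w
def circle(xy,r):
    return least_squares(lambda c:np.hypot(*(xy-c).T)-r,xy.mean(0),loss="soft_l1",f_scale=.002)
E
python3 - <<'E'
from h import *
B=dict(widest=((212,241),.082,.028),second=((316,223),.096,.023),third=((164,264),.074,.018),slimmest=((417,261),.068,.013),sq=((367,239),.082,.016),tumb=((253,232),.092,.035))
H=dict(widest=((429,205),.036),second=((139,223),.031),third=((241,164),.026),slimmest=((344,178),.021))
pt=viewer.camera("top");ps=viewer.camera("side")
wt,ws=cloud(pt),cloud(ps)
wb=wt[200:400,150:450,2]; print("table z",np.nanmedian(wb), np.nanmedian(ws[200:400,100:250,2]))
for n,(uv,h,r) in B.items():
    g=wt[uv[1],uv[0]]
    out=[n,g.round(3)]
    for w in(wt,ws):
        m=(np.hypot(w[...,0]-g[0],w[...,1]-g[1])<r+.02)&(abs(w[...,2]-h)<.006)
        q=w[m]; lo,hi=np.percentile(q[:,:2],[3,97],axis=0)
        out+=[len(q),((lo+hi)/2).round(4),(hi-lo).round(3),np.median(q[:,2]).round(4)]
    print(*out)
for n,(uv,r) in H.items():
    g=wt[uv[1],uv[0]]; out=[n,g.round(3)]
    for w in(wt,ws):
        m=(np.hypot(w[...,0]-g[0],w[...,1]-g[1])<r+.02)&(w[...,2]>.022)&(w[...,2]<.04)
        q=w[m]; c=circle(q[:,:2],r+.002); d=np.hypot(*(q[:,:2]-c.x).T)
        out+=[len(q),c.x.round(4),np.median(d).round(4)]
    print(*out)
E
```

```text
table z 0.0015850302377566905 -0.0019780114686573924
widest [0.466 0.18  0.081] 414 [0.4678 0.1797] [0.048 0.048] 0.0836 308 [0.4654 0.1784] [0.047 0.05 ] 0.0798
second [ 0.503 -0.07   0.1  ] 291 [ 0.5029 -0.0703] [0.039 0.038] 0.0976 364 [ 0.5007 -0.0722] [0.04 0.04] 0.0937
third [0.412 0.296 0.078] 178 [0.4135 0.2982] [0.031 0.032] 0.0757 104 [0.411  0.2969] [0.031 0.032] 0.0717
slimmest [ 0.412 -0.309  0.07 ] 98 [ 0.4129 -0.3148] [0.021 0.022] 0.0692 236 [ 0.4106 -0.3163] [0.022 0.022] 0.066
sq [ 0.465 -0.191  0.083] 145 [ 0.465  -0.1932] [0.027 0.028] 0.0834 246 [ 0.4633 -0.1938] [0.027 0.028] 0.0798
tumb [0.494 0.088 0.006] 128 [0.4884 0.0811] [0.065 0.065] 0.0934 162 [0.4864 0.0802] [0.066 0.066] 0.0892
widest [ 0.557 -0.367  0.009] 207 [ 0.5565 -0.3656] 0.0378 451 [ 0.5541 -0.3668] 0.0377
second [0.523 0.389 0.007] 176 [0.5203 0.3846] 0.0329 106 [0.5186 0.3842] 0.0326
third [0.677 0.12  0.009] 130 [0.674 0.12 ] 0.028 118 [0.6723 0.1193] 0.028
slimmest [ 0.633 -0.152  0.007] 108 [ 0.6316 -0.1532] 0.0228 162 [ 0.6296 -0.1543] 0.023
```

Emit:
move_arm(offset=[[0, 0, 0], [0, 0, 0], [0, 0, 0], [0, 0, 0], [0, 0, 0]], twist=[[0, 0, 0.15], [0, 0, 0.15], [0, 0, 0.15], [0, 0, 0.15], [0, 0, 0.15]], grip=[1, 1, 1, 1, 1], force=40)

```text
time: 1.7
ee_pos: [0.2095, 0.5085, 0.2533]
tcp_rot: [-180.0, -0.0, 114.3]
wrist_force: [0.1, 0.4, -0.1]
opening: 0.0853
grasp_force: 0.0
```

Emit:
move_arm(offset=[[0, 0, 0], [0, 0, 0], [0, 0, 0], [0, 0, 0]], twist=[[0, 0, 0.15], [0, 0, 0.15], [0, 0, 0.13], [0, 0, 0]], grip=[1, 1, 1, 1])

```text
time: 2.1
ee_pos: [0.2095, 0.5085, 0.2533]
tcp_rot: [180.0, 0.0, 89.9]
wrist_force: [-0.2, -0.4, -0.3]
opening: 0.0852
grasp_force: 0.0
```

Emit:
move_arm(offset=[[-3, 2.3, 0], [-3, 2.3, 0], [-3, 2.3, 0], [-3, 2.3, 0], [-3, 2.3, 0]], twist=[[0, 0, 0], [0, 0, 0], [0, 0, 0], [0, 0, 0], [0, 0, 0]], grip=[1, 1, 1, 1, 1])

```text
time: 2.6
ee_pos: [0.3251, 0.3573, 0.2534]
tcp_rot: [180.0, -0.0, 90.3]
wrist_force: [0.4, 0.1, -0.2]
opening: 0.0854
grasp_force: 0.0
```

Emit:
move_arm(offset=[[-3.5, 2.8, 0], [-3.5, 2.8, 0], [-3.5, 2.8, 0], [-3.5, 2.8, 0], [-3.8, 2.9, 0]], twist=[[0, 0, 0], [0, 0, 0], [0, 0, 0], [0, 0, 0], [0, 0, 0]], grip=[1, 1, 1, 1, 1])

```text
time: 3.1
ee_pos: [0.4664, 0.179, 0.2535]
tcp_rot: [180.0, -0.0, 90.3]
wrist_force: [0.7, 1.1, 0.2]
opening: 0.0855
grasp_force: 0.0
```

Run:
```python
from h import *
o=bot.get_obs(); print(o["ee_pos"],o["tcp_rot"])
p=viewer.camera("wrist"); cv2.imwrite("pics/w0.png",p["color"][:,:,::-1])
print(p["tool_from_camera"].round(3),p["vfov"])
```

```text
[0.46635134 0.179025   0.25351269] [ 1.79964480e+02 -2.03033997e-02  9.02755697e+01]
[[ 0.001 -0.947 -0.321  0.081]
 [ 1.     0.001  0.     0.   ]
 [-0.    -0.321  0.947 -0.12 ]
 [ 0.     0.     0.     1.   ]] 65.70646984690485
```

View pics/w0.png

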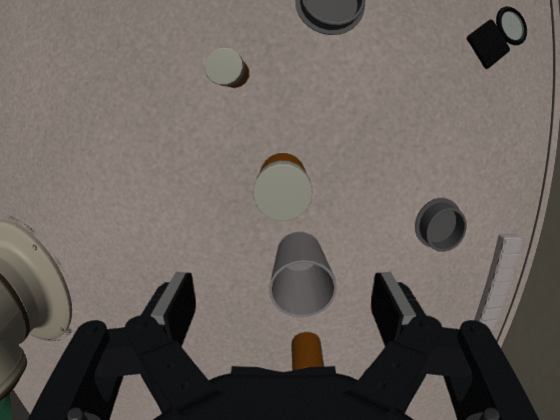

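The wrist view shows the widest cap at (283,190), the tumbler at (303,290), and open fingers at (180,310) and (385,310). I'll check the cap position with the wrist calibration.

```bash
cat >> h.py <<'E'
def wcloud():
    o=bot.get_obs(); p=viewer.camera("wrist"); H,W=p["depth"].shape; f=H/2/np.tan(np.radians(p["vfov"])/2)
    v,u=np.mgrid[:H,:W]; x=u-p["cx"];y=v-p["cy"];r=np.hypot(x,y)+1e-9;t=r/f;d=p["depth"]
    c=np.stack([x/r*np.tan(t)*d,y/r*np.tan(t)*d,d],-1); T=p["tool_from_camera"]
    w=(c@T[:3,:3].T+T[:3,3])@R.from_euler("xyz",o["tcp_rot"],degrees=True).as_matrix().T+o["ee_pos"]
    w[d==0]=np.nan; return o,p,w
def caps(w,g,h,r,tol=.006):
    m=(np.hypot(w[...,0]-g[0],w[...,1]-g[1])<r+.02)&(abs(w[...,2]-h)<tol); q=w[m]
    if len(q)<9: return len(q)
    lo,hi=np.percentile(q[:,:2],[2,98],axis=0); return len(q),((lo+hi)/2).round(4),(hi-lo).round(3),np.median(q[:,2]).round(4)
def rim(w,g,r):
    m=(np.hypot(w[...,0]-g[0],w[...,1]-g[1])<r+.02)&(w[...,2]>.022)&(w[...,2]<.04); q=w[m]
    if len(q)<9: return len(q)
    c=circle(q[:,:2],r+.002); return len(q),c.x.round(4),np.median(np.hypot(*(q[:,:2]-c.x).T)).round(4)
E
python3 - <<'E'
from h import *
o,p,w=wcloud()
print(caps(w,(.4666,.179),.082,.028),caps(w,(.4874,.0806),.092,.035))
print(caps(w,(.4122,.2975),.074,.018), rim(w,(.673,.1197),.026),rim(w,(.5195,.3844),.031))
E
```

```text
(2651, array([0.466 , 0.1806]), array([0.049, 0.049]), np.float64(0.0812)) (832, array([0.4869, 0.0814]), array([0.066, 0.068]), np.float64(0.0909))
(1125, array([0.4117, 0.2983]), array([0.031, 0.032]), np.float64(0.0731)) (519, array([0.6722, 0.1207]), np.float64(0.0276)) (308, array([0.5184, 0.3847]), np.float64(0.0331))
```

Emit:
move_arm(offset=[[0.1, 0, 4.5], [0, 0, 4.5], [0, 0, 4.5], [0, 0, 3], [0, 0, 1.7]], twist=[[0, 0, 0], [0, 0, 0], [0, 0, 0], [0, 0, 0], [0, 0, 0]], grip=[1, 1, 1, 1, 1])

```text
time: 3.7
ee_pos: [0.4638, 0.1814, 0.0683]
tcp_rot: [-179.8, 0.1, 90.2]
wrist_force: [0.2, -0.1, 0.1]
opening: 0.085
grasp_force: 0.0
```

Emit:
move_arm(offset=[[0, 0, 0], [0, 0, 0], [0, 0, 0], [0, 0, 0], [0, 0, 0]], twist=[[0, 0, 0], [0, 0, 0], [0, 0, 0], [0, 0, 0], [0, 0, 0]], grip=[0.4, 0.4, 0.4, 0.4, 0.4], force=30)

```text
time: 4.2
ee_pos: [0.4662, 0.1819, 0.0725]
tcp_rot: [179.9, -0.0, 90.0]
wrist_force: [-0.3, 0.2, 4.9]
opening: 0.0552
grasp_force: 32.2
```

Emit:
move_arm(offset=[[0, 0, -1], [0, 0, -3], [0, 0, -4], [0, 0, -4], [0, 0, -3]], twist=[[0, 0, 0], [0, 0, 0], [0, 0, 0], [0, 0, 0], [0, 0, 0]], grip=[0.4, 0.4, 0.4, 0.4, 0.4])

```text
time: 4.7
ee_pos: [0.4656, 0.1815, 0.2247]
tcp_rot: [179.9, -0.0, 90.0]
wrist_force: [0.7, 0.9, -0.1]
opening: 0.0552
grasp_force: 32.1
```

Emit:
move_arm(offset=[[-2, 0.3, 0], [-3, 0.5, 0], [-4, 0.6, 0], [-4, 0.7, 0], [-4, 0.7, 0]], twist=[[0, 0, 0], [0, 0, 0], [0, 0, 0], [0, 0, 0], [0, 0, 0]], grip=[0.4, 0.4, 0.4, 0.4, 0.4])

```text
time: 5.2
ee_pos: [0.4934, 0.0101, 0.2222]
tcp_rot: [180.0, 0.0, 90.0]
wrist_force: [0.8, 0.3, -0.4]
opening: 0.0551
grasp_force: 32.1
```

Emit:
move_arm(offset=[[-4, 0.7, 0], [-4, 0.7, 0], [-4, 0.7, 0], [-4, 0.7, 0], [-4, 0.7, 0]], twist=[[0, 0, 0], [0, 0, 0], [0, 0, 0], [0, 0, 0], [0, 0, 0]], grip=[0.4, 0.4, 0.4, 0.4, 0.4])

```text
time: 5.7
ee_pos: [0.5284, -0.1902, 0.2221]
tcp_rot: [180.0, 0.0, 90.0]
wrist_force: [0.8, 0.0, -0.8]
opening: 0.0549
grasp_force: 32.1
```

Emit:
move_arm(offset=[[-4, 0.7, 0], [-4, 0.7, 0], [-4, 0.7, 0], [-3, 0.5, 0], [-2, 0.3, 0]], twist=[[0, 0, 0], [0, 0, 0], [0, 0, 0], [0, 0, 0], [0, 0, 0]], grip=[0.4, 0.4, 0.4, 0.4, 0.4])

```text
time: 6.2
ee_pos: [0.5573, -0.3607, 0.2213]
tcp_rot: [-180.0, 0.0, 89.9]
wrist_force: [0.5, 1.1, -1.0]
opening: 0.0549
grasp_force: 32.1
```

Run:
```python
from h import *
o,p,w=wcloud(); cv2.imwrite("pics/w1.png",p["color"][:,:,::-1])
print(o["ee_pos"],caps(w,(.5573,-.362),.2213+.0095,.028),rim(w,(.5553,-.3662),.036))
t=cloud(viewer.camera("side")); print(caps(t,(.5573,-.362),.2213+.0095,.028,.01),rim(t,(.5553,-.3662),.036))
```

```text
[ 0.55728834 -0.36074575  0.22131348] (12406, array([ 0.5574, -0.3608]), array([0.063, 0.05 ]), np.float64(0.23)) (688, array([ 0.5557, -0.3675]), np.float64(0.0375))
(1043, array([ 0.5528, -0.375 ]), array([0.069, 0.031]), np.float64(0.2283)) (394, array([ 0.5541, -0.3667]), np.float64(0.0376))
```

View pics/w1.png

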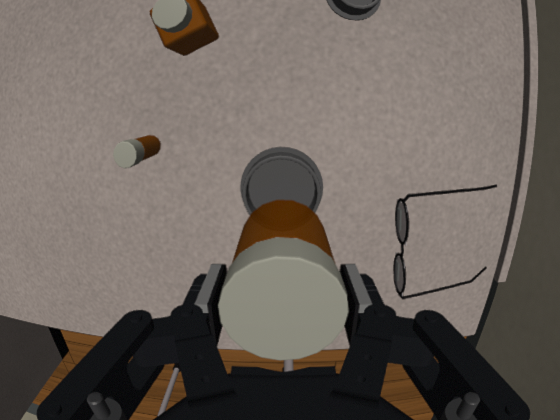

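The wrist view shows the cap held squarely at (284,300), with holder_widest below it at (282,187). I'll correct by about 6 mm and lower.

Emit:
move_arm(offset=[[-0.6, -0.2, 3], [0, 0, 4], [0, 0, 3], [0, 0, 2], [0, 0, 1]], twist=[[0, 0, 0], [0, 0, 0], [0, 0, 0], [0, 0, 0], [0, 0, 0]], grip=[0.4, 0.4, 0.4, 0.4, 0.4])

```text
time: 6.8
ee_pos: [0.5547, -0.3632, 0.0895]
tcp_rot: [-179.9, -0.1, 90.0]
wrist_force: [0.3, 0.1, -0.3]
opening: 0.055
grasp_force: 32.1
```

Emit:
move_arm(offset=[[0, 0, 0.5], [0, 0, 0.3], [0, 0, 0.2], [0, 0, 0]], twist=[[0, 0, 0], [0, 0, 0], [0, 0, 0], [0, 0, 0]], grip=[0.4, 0.4, 0.4, 0.4])

```text
time: 7.2
ee_pos: [0.5558, -0.3646, 0.0821]
tcp_rot: [179.9, 0.0, 90.0]
wrist_force: [0.0, -0.1, -0.9]
opening: 0.055
grasp_force: 32.1
```

Emit:
move_arm(offset=[[-0.2, 0, 0.2], [0, 0, 0.15], [0, 0, 0.1], [0, 0, 0]], twist=[[0, 0, 0], [0, 0, 0], [0, 0, 0], [0, 0, 0]], grip=[0.4, 0.4, 0.4, 0.4])

```text
time: 7.6
ee_pos: [0.5555, -0.3665, 0.0767]
tcp_rot: [-180.0, -0.0, 90.0]
wrist_force: [-0.1, 0.0, -0.9]
opening: 0.0551
grasp_force: 32.2
```

Emit:
move_arm(offset=[[0, 0, 0.1], [0, 0, 0.1], [0, 0, 0]], twist=[[0, 0, 0], [0, 0, 0], [0, 0, 0]], grip=[0.4, 0.4, 0.4])

```text
time: 7.9
ee_pos: [0.5556, -0.3666, 0.0766]
tcp_rot: [179.9, 0.1, 90.0]
wrist_force: [-2.8, 1.6, 10.0]
opening: 0.0552
grasp_force: 33.0
```

Emit:
move_arm(offset=[[0, 0, 0], [0, 0, 0], [0, 0, 0], [0, 0, 0], [0, 0, 0]], twist=[[0, 0, 0], [0, 0, 0], [0, 0, 0], [0, 0, 0], [0, 0, 0]], grip=[0.8, 1, 1, 1, 1])

```text
time: 8.4
ee_pos: [0.5555, -0.3665, 0.0746]
tcp_rot: [-180.0, -0.0, 90.0]
wrist_force: [-0.4, -0.1, 0.4]
opening: 0.0854
grasp_force: 0.0
```

Emit:
move_arm(offset=[[0, 0, -2], [0, 0, -4], [0, 0, -4], [0, 0, -4], [0, 0, -3]], twist=[[0, 0, 0], [0, 0, 0], [0, 0, 0], [0, 0, 0], [0, 0, 0]], grip=[1, 1, 1, 1, 1])

```text
time: 8.9
ee_pos: [0.5556, -0.3665, 0.2477]
tcp_rot: [179.9, 0.1, 90.0]
wrist_force: [-0.5, -0.3, -0.3]
opening: 0.0855
grasp_force: 0.0
```

Run:
```python
from h import *
o,p,w=wcloud()
print(o["ee_pos"],caps(w,(.5553,-.3662),.086,.028,.012),rim(w,(.5553,-.3662),.036))
```

```text
[ 0.55557047 -0.36653956  0.24772847] (2818, array([ 0.556 , -0.3678]), array([0.049, 0.05 ]), np.float64(0.0852)) (686, array([ 0.5556, -0.3687]), np.float64(0.0377))
```

Emit:
move_arm(offset=[[3, -0.5, 0], [4.5, -0.8, 0], [4.5, -0.8, 0], [4.5, -0.9, 0], [4.5, -0.9, 0]], twist=[[0, 0, 0], [0, 0, 0], [0, 0, 0], [0, 0, 0], [0, 0, 0]], grip=[1, 1, 1, 1, 1])

```text
time: 9.45
ee_pos: [0.5158, -0.1549, 0.2445]
tcp_rot: [180.0, -0.0, 90.0]
wrist_force: [0.8, 0.3, 0.2]
opening: 0.0856
grasp_force: 0.0
```

Emit:
move_arm(offset=[[4.5, -0.8, 0], [3, -0.5, 0], [1, -0.2, 0], [0, 0, 0]], twist=[[0, 0, 0], [0, 0, 0], [0, 0, 0], [0, 0, 0]], grip=[1, 1, 1, 1])

```text
time: 9.85
ee_pos: [0.5015, -0.0706, 0.2449]
tcp_rot: [180.0, 0.0, 90.1]
wrist_force: [0.7, -0.9, 1.0]
opening: 0.0855
grasp_force: 0.0
```

Run:
```python
from h import *
o,p,w=wcloud()
print(o["ee_pos"],caps(w,(.5018,-.0712),.096,.023))
```

```text
[ 0.50145969 -0.07059855  0.24492982] (2091, array([ 0.5013, -0.0704]), array([0.041, 0.041]), np.float64(0.0952))
```

Already centred, so I'll descend 16 cm, grip and lift.

Emit:
move_arm(offset=[[0, 0, 4.5], [0, 0, 4.5], [0, 0, 3.5], [0, 0, 2], [0, 0, 1.2]], twist=[[0, 0, 0], [0, 0, 0], [0, 0, 0], [0, 0, 0], [0, 0, 0]], grip=[1, 1, 1, 1, 1])

```text
time: 10.4
ee_pos: [0.5008, -0.0728, 0.0854]
tcp_rot: [-179.8, -0.0, 89.9]
wrist_force: [1.0, -1.3, 0.7]
opening: 0.0853
grasp_force: 0.0
```

Emit:
move_arm(offset=[[0, 0, 0], [0, 0, 0], [0, 0, 0], [0, 0, 0], [0, 0, 0]], twist=[[0, 0, 0], [0, 0, 0], [0, 0, 0], [0, 0, 0], [0, 0, 0]], grip=[0.3, 0.3, 0.3, 0.3, 0.3])

```text
time: 10.9
ee_pos: [0.5023, -0.0717, 0.0894]
tcp_rot: [179.9, 0.0, 90.0]
wrist_force: [-1.3, -0.4, 7.0]
opening: 0.0455
grasp_force: 30.7
```

Emit:
move_arm(offset=[[0, 0, -1], [0, 0, -3], [0, 0, -4], [0, 0, -5], [0, 0, -3]], twist=[[0, 0, 0], [0, 0, 0], [0, 0, 0], [0, 0, 0], [0, 0, 0]], grip=[0.3, 0.3, 0.3, 0.3, 0.3])

```text
time: 11.4
ee_pos: [0.5018, -0.0714, 0.2523]
tcp_rot: [179.8, 0.0, 90.0]
wrist_force: [0.7, -0.2, -0.2]
opening: 0.0448
grasp_force: 31.2
```

Emit:
move_arm(offset=[[3, 0.1, 0], [4.2, 0.2, 0], [4.2, 0.2, 0], [4.2, 0.2, 0], [4.2, 0.2, 0]], twist=[[0, 0, 0], [0, 0, 0], [0, 0, 0], [0, 0, 0], [0, 0, 0]], grip=[0.3, 0.3, 0.3, 0.3, 0.3])

```text
time: 11.9
ee_pos: [0.5102, 0.1282, 0.2487]
tcp_rot: [180.0, -0.0, 90.0]
wrist_force: [1.9, 0.1, -1.0]
opening: 0.0453
grasp_force: 31.2
```

Emit:
move_arm(offset=[[4.2, 0.1, 0], [4.2, 0.1, 0], [4.2, 0.2, 0], [4.2, 0.1, 0], [4.2, 0.1, 0]], twist=[[0, 0, 0], [0, 0, 0], [0, 0, 0], [0, 0, 0], [0, 0, 0]], grip=[0.3, 0.3, 0.3, 0.3, 0.3])

```text
time: 12.4
ee_pos: [0.5161, 0.3384, 0.2486]
tcp_rot: [180.0, -0.0, 90.0]
wrist_force: [0.9, -1.2, -1.0]
opening: 0.0452
grasp_force: 31.2
```

Emit:
move_arm(offset=[[3, 0.1, 0], [1.8, 0.1, 0], [0, 0, 0], [0, 0, 0]], twist=[[0, 0, 0], [0, 0, 0], [0, 0, 0], [0, 0, 0]], grip=[0.3, 0.3, 0.3, 0.3])

```text
time: 12.8
ee_pos: [0.5183, 0.3846, 0.248]
tcp_rot: [-180.0, 0.0, 90.0]
wrist_force: [0.2, -0.3, -0.4]
opening: 0.0452
grasp_force: 31.1
```

Run:
```python
from h import *
o,p,w=wcloud(); e=o["ee_pos"]
print(e,caps(w,e,e[2]+.0066,.023,.008),rim(w,(.519,.3845),.031))
```

```text
[0.51832027 0.3845557  0.24795418] (9342, array([0.5184, 0.3869]), array([0.062, 0.041]), np.float64(0.2539)) (576, array([0.5189, 0.3854]), np.float64(0.0324))
```

Emit:
move_arm(offset=[[0, 0.1, 4], [0, 0, 4], [0, 0, 3.5], [0, 0, 2], [0, 0, 1]], twist=[[0, 0, 0], [0, 0, 0], [0, 0, 0], [0, 0, 0], [0, 0, 0]], grip=[0.3, 0.3, 0.3, 0.3, 0.3])

```text
time: 13.35
ee_pos: [0.519, 0.3828, 0.101]
tcp_rot: [-179.9, 0.1, 89.9]
wrist_force: [-0.1, 1.0, -0.7]
opening: 0.0453
grasp_force: 31.2
```

Emit:
move_arm(offset=[[0, 0, 0.3], [0, 0, 0.2], [0, 0, 0.1], [0, 0, 0]], twist=[[0, 0, 0], [0, 0, 0], [0, 0, 0], [0, 0, 0]], grip=[0.3, 0.3, 0.3, 0.3])

```text
time: 13.75
ee_pos: [0.5199, 0.3847, 0.0979]
tcp_rot: [179.9, -0.1, 90.0]
wrist_force: [-0.1, -0.7, -1.2]
opening: 0.0452
grasp_force: 31.2
```

Emit:
move_arm(offset=[[0, 0, 0.2], [0, 0, 0.1], [0, 0, 0.1], [0, 0, 0]], twist=[[0, 0, 0], [0, 0, 0], [0, 0, 0], [0, 0, 0]], grip=[0.3, 0.3, 0.3, 0.3])

```text
time: 14.15
ee_pos: [0.5196, 0.3847, 0.0935]
tcp_rot: [180.0, -0.0, 90.0]
wrist_force: [-2.2, -1.3, 3.9]
opening: 0.0449
grasp_force: 31.5
```

Contact, so I'll release and lift.

Emit:
move_arm(offset=[[0, 0, 0], [0, 0, 0], [0, 0, 0], [0, 0, 0], [0, 0, 0]], twist=[[0, 0, 0], [0, 0, 0], [0, 0, 0], [0, 0, 0], [0, 0, 0]], grip=[0.7, 1, 1, 1, 1])

```text
time: 14.65
ee_pos: [0.5195, 0.3845, 0.0927]
tcp_rot: [-180.0, 0.0, 90.0]
wrist_force: [0.1, 0.3, 0.1]
opening: 0.0855
grasp_force: 0.0
```

Emit:
move_arm(offset=[[0, 0, -2], [0, 0, -4], [0, 0, -4], [0, 0, -4], [0, 0, -2]], twist=[[0, 0, 0], [0, 0, 0], [0, 0, 0], [0, 0, 0], [0, 0, 0]], grip=[1, 1, 1, 1, 1])

```text
time: 15.15
ee_pos: [0.5199, 0.3848, 0.257]
tcp_rot: [179.8, -0.2, 90.0]
wrist_force: [0.7, 0.9, -0.3]
opening: 0.0854
grasp_force: 0.0
```

Run:
```python
from h import *
o,p,w=wcloud(); e=o["ee_pos"]
print(e,caps(w,(.519,.385),.1,.023,.012),rim(w,(.519,.385),.031),caps(w,(.412,.298),.074,.018))
```

```text
[0.51985443 0.38480008 0.25698905] (2002, array([0.5184, 0.3863]), array([0.04 , 0.041]), np.float64(0.0992)) (576, array([0.519 , 0.3839]), np.float64(0.0326)) (577, array([0.4121, 0.3026]), array([0.032, 0.026]), np.float64(0.0733))
```

Emit:
move_arm(offset=[[-2.2, -2.7, 0], [-2.5, -3.2, 0], [-2.5, -3.2, 0], [-1.5, -1.6, 0], [0, 0, 0]], twist=[[0, 0, 0], [0, 0, 0], [0, 0, 0], [0, 0, 0], [0, 0, 0]], grip=[1, 1, 1, 1, 1])

```text
time: 15.7
ee_pos: [0.411, 0.2962, 0.2537]
tcp_rot: [179.9, -0.0, 90.0]
wrist_force: [0.4, 0.7, 0.1]
opening: 0.0857
grasp_force: 0.0
```

Run:
```python
from h import *
o,p,w=wcloud(); e=o["ee_pos"]
print(e,caps(w,(.412,.298),.074,.018))
```

```text
[0.41097678 0.29619588 0.25374974] (1044, array([0.4109, 0.2994]), array([0.031, 0.031]), np.float64(0.0732))
```

Emit:
move_arm(offset=[[0.2, 0, 4.5], [0, 0, 4.5], [0, 0, 4.5], [0, 0, 3.5], [0, 0, 1.6]], twist=[[0, 0, 0], [0, 0, 0], [0, 0, 0], [0, 0, 0], [0, 0, 0]], grip=[1, 1, 1, 1, 1])

```text
time: 16.25
ee_pos: [0.4116, 0.299, 0.0625]
tcp_rot: [-179.8, 0.2, 90.0]
wrist_force: [-0.3, 0.8, 0.1]
opening: 0.0857
grasp_force: 0.0
```

Emit:
move_arm(offset=[[0, 0, 0], [0, 0, 0], [0, 0, 0], [0, 0, 0], [0, 0, 0]], twist=[[0, 0, 0], [0, 0, 0], [0, 0, 0], [0, 0, 0], [0, 0, 0]], grip=[0.6, 0.2, 0.2, 0.2, 0.2], force=25)

```text
time: 16.75
ee_pos: [0.4133, 0.3001, 0.0682]
tcp_rot: [179.9, -0.1, 90.0]
wrist_force: [-0.9, 0.0, 5.4]
opening: 0.035
grasp_force: 24.8
```

Emit:
move_arm(offset=[[0, 0, 0], [0, 0, -2], [0, 0, -4], [0, 0, -5], [0, 0, -4]], twist=[[0, 0, 0], [0, 0, 0], [0, 0, 0], [0, 0, 0], [0, 0, 0]], grip=[0.2, 0.2, 0.2, 0.2, 0.2])

```text
time: 17.25
ee_pos: [0.4125, 0.2994, 0.2196]
tcp_rot: [179.9, -0.1, 90.0]
wrist_force: [1.1, 0.6, -0.7]
opening: 0.0356
grasp_force: 25.3
```

Emit:
move_arm(offset=[[-1.8, 2.6, 0], [-2.6, 3.8, 0], [-2.6, 3.8, 0], [-2.6, 3.8, 0], [-2.6, 3.8, 0]], twist=[[0, 0, 0], [0, 0, 0], [0, 0, 0], [0, 0, 0], [0, 0, 0]], grip=[0.2, 0.2, 0.2, 0.2, 0.2])

```text
time: 17.75
ee_pos: [0.5919, 0.1762, 0.2171]
tcp_rot: [180.0, -0.0, 90.0]
wrist_force: [-0.1, 1.5, -0.6]
opening: 0.035
grasp_force: 25.4
```

Emit:
move_arm(offset=[[-2.6, 3.8, 0], [-2, 2.8, 0], [-1.2, 1.7, 0], [0, 0, 0], [0, 0, 0]], twist=[[0, 0, 0], [0, 0, 0], [0, 0, 0], [0, 0, 0], [0, 0, 0]], grip=[0.2, 0.2, 0.2, 0.2, 0.2])

```text
time: 18.25
ee_pos: [0.6734, 0.1194, 0.2164]
tcp_rot: [-180.0, -0.0, 90.0]
wrist_force: [0.7, -0.3, -0.8]
opening: 0.0353
grasp_force: 25.4
```

Run:
```python
from h import *
o,p,w=wcloud(); e=o["ee_pos"]
print(e,caps(w,e,e[2]+.006,.016,.01),rim(w,(.673,.12),.026))
```

```text
[0.67343917 0.11936446 0.21641978] (6962, array([0.6736, 0.1196]), array([0.056, 0.032]), np.float64(0.2217)) (778, array([0.6731, 0.1204]), np.float64(0.0272))
```

Emit:
move_arm(offset=[[0.1, 0, 3.5], [0, 0, 4], [0, 0, 3.5], [0, 0, 2], [0, 0, 0.8]], twist=[[0, 0, 0], [0, 0, 0], [0, 0, 0], [0, 0, 0], [0, 0, 0]], grip=[0.2, 0.2, 0.2, 0.2, 0.2])

```text
time: 18.8
ee_pos: [0.6716, 0.1213, 0.0767]
tcp_rot: [-179.8, 0.0, 90.1]
wrist_force: [0.1, 0.1, -0.6]
opening: 0.0352
grasp_force: 25.4
```

Emit:
move_arm(offset=[[0, 0, 0.2], [0, 0, 0.1], [0, 0, 0], [0, 0, 0]], twist=[[0, 0, 0], [0, 0, 0], [0, 0, 0], [0, 0, 0]], grip=[0.2, 0.2, 0.2, 0.2])

```text
time: 19.2
ee_pos: [0.6741, 0.1207, 0.0772]
tcp_rot: [179.9, -0.0, 90.0]
wrist_force: [0.2, 0.2, -0.6]
opening: 0.0354
grasp_force: 25.4
```

Emit:
move_arm(offset=[[0, 0, 0.2], [0, 0, 0.2], [0, 0, 0.1], [0, 0, 0]], twist=[[0, 0, 0], [0, 0, 0], [0, 0, 0], [0, 0, 0]], grip=[0.2, 0.2, 0.2, 0.2])

```text
time: 19.6
ee_pos: [0.6738, 0.1206, 0.0723]
tcp_rot: [179.9, -0.0, 90.0]
wrist_force: [-2.5, 0.2, 8.2]
opening: 0.0354
grasp_force: 26.2
```

Contact again, so I'll release, lift and check.

Emit:
move_arm(offset=[[0, 0, 0], [0, 0, 0], [0, 0, 0], [0, 0, 0], [0, 0, 0]], twist=[[0, 0, 0], [0, 0, 0], [0, 0, 0], [0, 0, 0], [0, 0, 0]], grip=[0.5, 0.8, 1, 1, 1])

```text
time: 20.1
ee_pos: [0.6735, 0.1205, 0.0706]
tcp_rot: [-180.0, 0.0, 90.0]
wrist_force: [0.1, 1.0, -0.2]
opening: 0.0855
grasp_force: 0.0
```

Emit:
move_arm(offset=[[0, 0, -2], [0, 0, -4], [0, 0, -4], [0, 0, -4], [0, 0, -3]], twist=[[0, 0, 0], [0, 0, 0], [0, 0, 0], [0, 0, 0], [0, 0, 0]], grip=[1, 1, 1, 1, 1])

```text
time: 20.6
ee_pos: [0.6736, 0.1205, 0.2438]
tcp_rot: [179.9, -0.0, 90.0]
wrist_force: [1.4, 0.2, 0.5]
opening: 0.0852
grasp_force: 0.0
```

Run:
```python
from h import *
o,p,w=wcloud(); e=o["ee_pos"]
print(e,caps(w,(.673,.12),.078,.018,.012),rim(w,(.673,.12),.026))
```

```text
[0.67357662 0.12054583 0.24379665] (1196, array([0.6714, 0.1201]), array([0.031, 0.033]), np.float64(0.0772)) (564, array([0.6731, 0.1184]), np.float64(0.0276))
```

Emit:
move_arm(offset=[[-3, -1.8, 0], [-4, -2.4, 0], [-4, -2.4, 0], [-4, -2.4, 0], [-4, -2.4, 0]], twist=[[0, 0, 0], [0, 0, 0], [0, 0, 0], [0, 0, 0], [0, 0, 0]], grip=[1, 1, 1, 1, 1])

```text
time: 21.15
ee_pos: [0.5583, -0.0708, 0.2405]
tcp_rot: [180.0, 0.0, 90.0]
wrist_force: [-0.1, -1.5, 0.5]
opening: 0.0853
grasp_force: 0.0
```

Emit:
move_arm(offset=[[-4, -2.4, 0], [-4, -2.4, 0], [-4, -2.4, 0], [-4, -2.4, 0], [-4, -2.4, 0]], twist=[[0, 0, 0], [0, 0, 0], [0, 0, 0], [0, 0, 0], [0, 0, 0]], grip=[1, 1, 1, 1, 1])

```text
time: 21.65
ee_pos: [0.4382, -0.2708, 0.2408]
tcp_rot: [180.0, 0.0, 90.0]
wrist_force: [-0.0, -0.9, 0.4]
opening: 0.0855
grasp_force: 0.0
```

Emit:
move_arm(offset=[[-3, -1.8, 0], [-1.6, -1, 0], [0, 0, 0], [0, 0, 0]], twist=[[0, 0, 0], [0, 0, 0], [0, 0, 0], [0, 0, 0]], grip=[1, 1, 1, 1])

```text
time: 22.05
ee_pos: [0.4114, -0.3155, 0.2406]
tcp_rot: [180.0, -0.0, 89.9]
wrist_force: [-0.3, -0.2, 0.3]
opening: 0.0855
grasp_force: 0.0
```

Run:
```python
from h import *
o,p,w=wcloud(); e=o["ee_pos"]
print(e,caps(w,(.4118,-.3155),.068,.013))
```

```text
[ 0.41142158 -0.31547856  0.24060812] (578, array([ 0.4107, -0.3156]), array([0.023, 0.023]), np.float64(0.0671))
```

Emit:
move_arm(offset=[[0, 0, 4.5], [0, 0, 4.5], [0, 0, 4.5], [0, 0, 3], [0, 0, 1.4]], twist=[[0, 0, 0], [0, 0, 0], [0, 0, 0], [0, 0, 0], [0, 0, 0]], grip=[1, 1, 1, 0.8, 0.6])

```text
time: 22.6
ee_pos: [0.4109, -0.3135, 0.0587]
tcp_rot: [-179.8, -0.1, 90.1]
wrist_force: [0.3, -0.4, -0.8]
opening: 0.0591
grasp_force: 0.0
```

Emit:
move_arm(offset=[[0, 0, 0], [0, 0, 0], [0, 0, 0], [0, 0, 0], [0, 0, 0]], twist=[[0, 0, 0], [0, 0, 0], [0, 0, 0], [0, 0, 0], [0, 0, 0]], grip=[0.5, 0.4, 0.1, 0.1, 0.1])

```text
time: 23.1
ee_pos: [0.4126, -0.3162, 0.0638]
tcp_rot: [179.8, 0.1, 90.0]
wrist_force: [0.6, 1.6, 7.1]
opening: 0.0254
grasp_force: 25.3
```

Emit:
move_arm(offset=[[0, 0, 0], [0, 0, -2], [0, 0, -4], [0, 0, -5], [0, 0, -4]], twist=[[0, 0, 0], [0, 0, 0], [0, 0, 0], [0, 0, 0], [0, 0, 0]], grip=[0.1, 0.1, 0.1, 0.1, 0.1])

```text
time: 23.6
ee_pos: [0.4115, -0.3156, 0.2152]
tcp_rot: [179.9, 0.1, 90.0]
wrist_force: [0.2, -0.9, 0.0]
opening: 0.0254
grasp_force: 24.8
```

Emit:
move_arm(offset=[[1.8, 2.4, 0], [2.5, 3.4, 0], [2.5, 3.4, 0], [2.5, 3.4, 0], [2.5, 3.4, 0]], twist=[[0, 0, 0], [0, 0, 0], [0, 0, 0], [0, 0, 0], [0, 0, 0]], grip=[0.1, 0.1, 0.1, 0.1, 0.1])

```text
time: 24.1
ee_pos: [0.5728, -0.1965, 0.2127]
tcp_rot: [179.9, 0.0, 90.0]
wrist_force: [-0.1, 0.1, -0.2]
opening: 0.0253
grasp_force: 24.9
```

Emit:
move_arm(offset=[[2.3, 3.1, 0], [1.5, 2, 0], [0.6, 0.8, 0], [0, 0, 0], [0, 0, 0]], twist=[[0, 0, 0], [0, 0, 0], [0, 0, 0], [0, 0, 0], [0, 0, 0]], grip=[0.1, 0.1, 0.1, 0.1, 0.1])

```text
time: 24.6
ee_pos: [0.63, -0.1541, 0.2121]
tcp_rot: [-180.0, 0.0, 90.0]
wrist_force: [0.6, -0.4, -0.1]
opening: 0.0251
grasp_force: 24.9
```

Run:
```python
from h import *
o,p,w=wcloud(); e=o["ee_pos"]
print(e,caps(w,e,e[2]+.0045,.005,.01),rim(w,(.6306,-.1537),.021))
```

```text
[ 0.6299583  -0.15410212  0.2121132 ] (4227, array([ 0.6299, -0.1535]), array([0.044, 0.023]), np.float64(0.2155)) (648, array([ 0.6306, -0.1536]), np.float64(0.0225))
```

Emit:
move_arm(offset=[[0, 0.1, 3.5], [0, 0, 4], [0, 0, 3.5], [0, 0, 2], [0, 0, 0.8]], twist=[[0, 0, 0], [0, 0, 0], [0, 0, 0], [0, 0, 0], [0, 0, 0]], grip=[0.1, 0.1, 0.1, 0.1, 0.1])

```text
time: 25.15
ee_pos: [0.6296, -0.1543, 0.0717]
tcp_rot: [-179.8, -0.0, 89.9]
wrist_force: [-1.0, 0.9, -0.0]
opening: 0.025
grasp_force: 24.9
```

Emit:
move_arm(offset=[[0, 0, 0.2], [0, 0, 0.2], [0, 0, 0.1], [0, 0, 0.1], [0, 0, 0]], twist=[[0, 0, 0], [0, 0, 0], [0, 0, 0], [0, 0, 0], [0, 0, 0]], grip=[0.1, 0.1, 0.1, 0.1, 0.1])

```text
time: 25.65
ee_pos: [0.6318, -0.1535, 0.0684]
tcp_rot: [180.0, 0.0, 90.0]
wrist_force: [1.1, -0.3, -0.5]
opening: 0.0251
grasp_force: 24.9
```

Emit:
move_arm(offset=[[0, 0, 0.1], [0, 0, 0.1], [0, 0, 0]], twist=[[0, 0, 0], [0, 0, 0], [0, 0, 0]], grip=[0.1, 0.1, 0.1])

```text
time: 25.95
ee_pos: [0.632, -0.1536, 0.0679]
tcp_rot: [179.9, 0.0, 90.0]
wrist_force: [-2.5, 0.6, 11.1]
opening: 0.0252
grasp_force: 26.1
```

Emit:
move_arm(offset=[[0, 0, 0], [0, 0, 0], [0, 0, 0], [0, 0, 0], [0, 0, 0]], twist=[[0, 0, 0], [0, 0, 0], [0, 0, 0], [0, 0, 0], [0, 0, 0]], grip=[0.4, 0.6, 0.8, 0.9, 0.9])

```text
time: 26.45
ee_pos: [0.6314, -0.1534, 0.0656]
tcp_rot: [-180.0, -0.0, 90.0]
wrist_force: [0.0, -0.2, -0.3]
opening: 0.0772
grasp_force: 0.0
```

Emit:
move_arm(offset=[[0, 0, -2], [0, 0, -4], [0, 0, -4], [0, 0, -4], [0, 0, -3]], twist=[[0, 0, 0], [0, 0, 0], [0, 0, 0], [0, 0, 0], [0, 0, 0]], grip=[0.9, 0.9, 0.9, 0.9, 0.9])

```text
time: 26.95
ee_pos: [0.6316, -0.1535, 0.2387]
tcp_rot: [179.9, 0.0, 90.0]
wrist_force: [1.9, 0.0, -0.1]
opening: 0.0771
grasp_force: 0.0
```

Emit:
move_arm(offset=[[0, -4, 0], [0, -4, 0], [0, -4, 0], [0, -4, 0], [0, -3, 0]], twist=[[0, 0, 0], [0, 0, 0], [0, 0, 0], [0, 0, 0], [0, 0, 0]], grip=[0.9, 0.9, 0.9, 0.9, 0.9])

```text
time: 27.45
ee_pos: [0.4395, -0.1533, 0.2359]
tcp_rot: [180.0, 0.0, 90.0]
wrist_force: [1.0, 0.8, 0.7]
opening: 0.077
grasp_force: 0.0
```

Run:
```python
from h import *
p=viewer.camera("side"); s=viewer.camera("top"); cv2.imwrite("pics/end.png",p["color"][:,:,::-1])
for w in(cloud(p),cloud(s)):
  for g,h,r in [((.5553,-.3662),.086,.028),((.519,.385),.1,.023),((.673,.12),.078,.018),((.631,-.1537),.072,.013),((.4641,-.1935),.082,.016),((.4874,.0806),.092,.035)]: print(g,caps(w,g,h,r,.008))
```

```text
(0.5553, -0.3662) (1152, array([ 0.5543, -0.369 ]), array([0.05, 0.05]), np.float64(0.084))
(0.519, 0.385) 0
(0.673, 0.12) (135, array([0.6704, 0.118 ]), array([0.033, 0.032]), np.float64(0.0755))
(0.631, -0.1537) (136, array([ 0.629 , -0.1543]), array([0.023, 0.023]), np.float64(0.0697))
(0.4641, -0.1935) (254, array([ 0.4633, -0.1939]), array([0.029, 0.029]), np.float64(0.0799))
(0.4874, 0.0806) 0
(0.5553, -0.3662) 0
(0.519, 0.385) (301, array([0.5198, 0.3846]), array([0.042, 0.042]), np.float64(0.1018))
(0.673, 0.12) (167, array([0.6727, 0.1193]), array([0.033, 0.032]), np.float64(0.0795))
(0.631, -0.1537) (90, array([ 0.6319, -0.1525]), array([0.023, 0.022]), np.float64(0.0736))
(0.4641, -0.1935) 0
(0.4874, 0.0806) (141, array([0.4885, 0.0819]), array([0.065, 0.066]), np.float64(0.0927))
```

View pics/end.png

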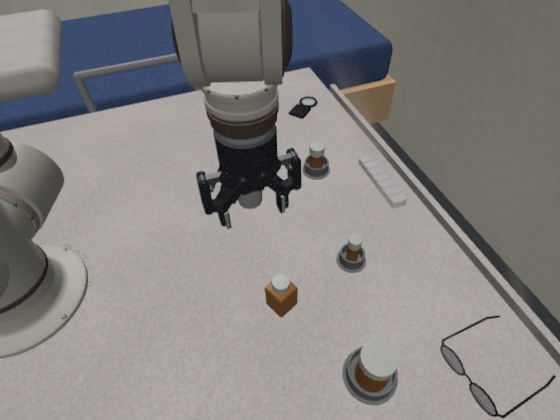

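The side view shows three bottles upright in their holders at (375,368), (353,250) and (317,157). The second bottle is behind the arm here, but the top camera places it in its holder. The square bottle and tumbler haven't moved, so I'm handing in.

```bash
python3 -c "
from workcell import bot
print(bot.job_done())"
```

```text
the job is handed in; nothing more can be done
None
```

All four round bottles are standing upright and released in their own holders, the square bottle and tumbler haven't moved, and I handed the job in at about 27.5 s; it returned no verdict.

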